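# Find the check valve with the loose ball and clamp it for repair

## Task

One of the three closed check valves in the rack has a broken spring, so its ball rolls loose inside. Pick the valves up one at a time and shake or rock them gently end to end to feel for the loose ball, until you have felt it; put every good valve you lifted back in its own rest, the way it lay. Clamp the faulty one, after shaking it, in the spring holder: one end against the plunger, the other down behind the stop, fully seated in the saddles; do not drive the plunger to its stop or knock the valves, and leave the bottles and the beaker alone.

Things in the scene. Friction and masses are not known exactly. Their poses are not given: they have to be found in the camera images.
- valve_1: check valve, alike outside to the other two: closed white plastic block 120 long x 44 wide x 44 high, grey bands 45 mm either side of the middle, a hose spigot (14 diameter, 25 long, at mid-height) out of each end, 170 overall; both ends alike, may be turned end for end. x along its length, z up, origin at the centre of its underside. 0.3 to 0.4 kg. Any of the three may be the faulty one. Starts in rest 1 of the rack
- valve_2: check valve, alike outside to the other two: closed white plastic block 120 long x 44 wide x 44 high, grey bands 45 mm either side of the middle, a hose spigot (14 diameter, 25 long, at mid-height) out of each end, 170 overall; both ends alike, may be turned end for end. x along its length, z up, origin at the centre of its underside. 0.3 to 0.4 kg. Any of the three may be the faulty one. Starts in rest 2 of the rack (the middle)
- valve_3: check valve, alike outside to the other two: closed white plastic block 120 long x 44 wide x 44 high, grey bands 45 mm either side of the middle, a hose spigot (14 diameter, 25 long, at mid-height) out of each end, 170 overall; both ends alike, may be turned end for end. x along its length, z up, origin at the centre of its underside. 0.3 to 0.4 kg. Any of the three may be the faulty one. Starts in rest 3 of the rack
- valve_1_center (a point): centre of the block of valve_1, 22 mm above its underside: grip here across its width, from above (sides free). Tight insides never move; a loose ball (35 mm, 172 g) rolls up to 38 mm either way along x and stays at that end once level. Rock it 20 deg one way, level, then the other way, level: the moment across the valve read level differs by about 0.12 N m if the ball is loose, else 0
- valve_2_center (a point): centre of the block of valve_2, 22 mm above its underside: grip here across its width, from above (sides free). Tight insides never move; a loose ball (35 mm, 172 g) rolls up to 38 mm either way along x and stays at that end once level. Rock it 20 deg one way, level, then the other way, level: the moment across the valve read level differs by about 0.12 N m if the ball is loose, else 0
- valve_3_center (a point): centre of the block of valve_3, 22 mm above its underside: grip here across its width, from above (sides free). Tight insides never move; a loose ball (35 mm, 172 g) rolls up to 38 mm either way along x and stays at that end once level. Rock it 20 deg one way, level, then the other way, level: the moment across the valve read level differs by about 0.12 N m if the ball is loose, else 0
- rack: fixed storage rack: wooden board 150 (x) x 330 (y) x 12 mm with three rests 110 mm apart along y, valves lying along its x; origin at the centre of the board's underside, on the bench; axes x along the valves, z up
- holder: fixed spring holder for one valve lying along its x: dark steel base (x -120 to 150, 80 wide, 12 high), two grey saddles as on the rack but 2 mm clearance either side, fixed stop block at the -x end (44 wide, face at x -86, top 58 above the bench), sprung plunger plate at the +x end before a spring housing (front at x 112, top 74). Origin centred between the saddles, on the bench; z up
- holder_seat (a point): point between the saddles where the middle of the valve's underside rests, 32 mm above the bench; axes as the holder. To load: valve level, underside 50 to 55 mm above the bench so that its tail passes over the stop block, push its nose against the plate until its middle is 3 to 5 mm to +x of this point, lower, let go; the spring pushes its tail back to the stop, middle 1 mm to -x of this point
- plunger (a joint): how far the holder's plunger plate is pushed back along the holder's +x, m: 0 at rest, 0.007 with a valve clamped, 0.022 at its stop. Spring 2 N at 0, plus 0.4 N per mm
- plunger_face (a point): middle of the plunger plate's front face, 54 mm above the bench; at rest 77 mm from the holder's origin along +x. The plate is 44 wide and reaches from 26 to 90 mm above the bench
- white_bottle: bystander: white plastic jar with blue cap, 72 diameter, 150 high, origin at the centre of its underside; leave it alone
- beaker: bystander: glass beaker, 70 diameter, 90 high, origin at the centre of its underside; leave it alone
- amber_bottle: bystander: small amber bottle with black cap, 44 diameter, 85 high, origin at the centre of its underside; leave it alone
- rest_1 (a point): rest 1 of the rack (+y end): point on which the middle of a valve's underside lies, 32 mm above the bench. A rest is two grey saddles, at 42 mm either side along x, each 14 long with cheeks 8 mm above the seat and 3 mm clearance either side of the valve
- rest_2 (a point): rest 2 of the rack (middle): point on which the middle of a valve's underside lies, 32 mm above the bench. A rest is two grey saddles, at 42 mm either side along x, each 14 long with cheeks 8 mm above the seat and 3 mm clearance either side of the valve
- rest_3 (a point): rest 3 of the rack (-y end): point on which the middle of a valve's underside lies, 32 mm above the bench. A rest is two grey saddles, at 42 mm either side along x, each 14 long with cheeks 8 mm above the seat and 3 mm clearance either side of the valve
Things that resemble listed ones, but are neither listed nor needed, are in the scene too. What is shaped like the valve_2 but green or orange is not meant.

How it is judged:
By the outcome, as a careful person would: the job done as asked, in the order asked, and still so for the second after the job is handed in, with the robot touching nothing.
It also fails if it takes over 72 s, if anything falls off the work surface, if the arm or the gripper's body presses on something with over 40 N, if the wrist force passes 120 N, or if a joint passes its speed limit or range.

## Robot

A 7-joint arm with a two-finger parallel gripper is mounted at the origin on the work surface. World frame = base frame: x ahead of the robot, y to its left, z up, the work surface at z = 0. Lengths are in m, angles in degrees, forces in N, time in s.
With the tool pointing down it reaches from about 0.4 to 0.85 m from the base axis. Payload 10.4 kg.
Tool frame: the origin (TCP) lies between the finger pads; the fingertips stand 25 mm ahead of it and the grasp point (between the pads) lies 6 mm ahead of it (manip.tips_ahead is the distance from the TCP to the fingertips, in m); z points along the fingers, y is the line along which they close (so a half turn about z gives the same grasp; the last joint's range is limited). The gripper opens to 85 mm and grips with 20 to 120 N. Pads are 22 mm wide; open, the fingers measure 114 mm over their backs; the gripper's body (76 mm by 85 mm) begins 54 mm behind the grasp point. The pads swing forward as they close: fully open they stand 13 mm farther back than shut.
Start: joints at [-73.774, 19.034, -3.707, 83.658, 1.238, 77.344, -5.071], TCP at [0.188, 0.596, 0.256] pointing down, gripper open.
Joint ranges: [-148.97, 148.97], [-28.65, 121.19], [-84.17, 76.75], [9.2, 138.47], [-72.65, 252.65], [3.7, 117.97], [-149.18, 149.18]. Speed limits (degrees/s): [127.2, 127.2, 159.86, 159.86, 180, 180, 180].

## Interface

Orientations are given as a 3x3 rotation matrix whose columns are the frame's x, y, z axes.
In Python, from workcell import manip, vision gives the robot as it stands.
- The arm moves only by the tool send_rows, never from a script. Its argument "motion" is a list of rows, each an object of numbers: "tx", "ty", "tz": the shift along the world's x, y, z in mm; "rx", "ry", "rz": the turn, a rotation vector about the world's x, y, z in rad. A call has 1 to 10 rows; each row is the pose to reach, as a shift and turn from the pose commanded when the call began; what a row does not reach only later rows make up. A row lasts 1/8 s, in which the tool goes at most 62.5 mm and 10.7 degrees, less where a joint would pass 70% of its speed; a pose out of reach is approached as far as the arm can. A call with a gripper value outside its range is refused whole. "jaw" is the gripper command: -1 is fully open, 1 is shut, values between are in proportion, set as the call begins (left out, the last holds). The fingers move at their own pace and stop on an object; "force" is the grip in N (left out, the last holds). Time passes only in rows, so rows that repeat a pose let the fingers close. It gives the time, the measured TCP pose, the force, the opening and the grip force at its end, in the units of the state.
- manip.sense(): the state, without advancing time (a new reading comes with each control period).
- vision.grab_frame(name): name is "scene" or "top" or "wrist"; returns a dict with "pixels" (384x512x3 uint8, red, green, blue), "K" (3x3 intrinsics, pixels), "extrinsics" (4x4, takes a point from camera to world coordinates); the wrist camera has in their place "tool_from_camera" (4x4, takes a point from camera to tool coordinates, whose origin is the TCP and whose axes are the flange's). Camera axes: x right, y down, z forward; pixel columns grow to the right and rows downward; lengths in m; the calibration is good to about 2 mm. A picture is of the moment at which its call begins: read the wrist's pose just before it. There is no depth.
- manip.close_job(): hands the job in; it is judged then, once.
The state is a dict: "time": time; "joint_positions": joint angles; "joint_velocities": joint speeds; "joint_efforts": joint torques, N m; "tcp_pos": TCP position; "ee_rot": TCP orientation; "wrist_force": force on the tool from outside, world axes, zero at the start; "torque": the same for the moment, N m; "opening": opening from 0.0 (shut) to 1.0 (fully open); "finger_force": force on a finger pad.
Only numpy, scipy, OpenCV 4.12 (cv2) and the standard library are available. Lean on these libraries where they do the work, as an engineer would, in place of code of your own. Each camera call takes 0.05 s, during which the arm holds its last target. There are 200 camera calls.

## Working session

There is one attempt and no reset: what is moved stays moved. The work goes in short steps, Python scripts to look and compute and a tool call to move; the robot and the scene stay as the last step left them, time stands still between calls to the robot, and variables do not carry over. Pictures are saved under pics/ and viewed, at most 10 in all, crops included, and the job is handed in when it is done.

Besides the shell and the picture viewer there is one more tool, called after "Call:" as name(argument=value, ...), one argument or row to a line, values as JSON. send_rows: Moves the arm, as the interface text tells. Its arguments: {"type":"object","properties":{"motion":{"type":"array","items":{"type":"object","properties":{"tx":{"type":"number"},"ty":{"type":"number"},"tz":{"type":"number"},"rx":{"type":"number"},"ry":{"type":"number"},"rz":{"type":"number"}}}},"jaw":{"type":"number"},"force":{"type":"number"}},"required":["motion"]}

```bash
mkdir -p pics; cat > h.py <<'E'
import numpy as np, cv2
from workcell import manip, vision
def grab(n):
    f=vision.grab_frame(n); return f
def save(f,name,s=1.5):
    cv2.imwrite('pics/'+name,cv2.resize(f['pixels'][:,:,::-1],None,fx=s,fy=s))
def ray(f,u,v,z,T=None):
    T=np.array(f['extrinsics']) if T is None else T
    d=T[:3,:3]@np.linalg.inv(np.array(f['K']))@np.array([u,v,1.]); o=T[:3,3]
    return o+d*(z-o[2])/d[2]
E
python3 - <<'E'
from h import *
import pickle
s=manip.sense(); print(s)
t=grab('top'); c=grab('scene'); pickle.dump((t,c),open('f0.pkl','wb'))
save(t,'top.png');save(c,'scene.png'); print(t['extrinsics'],t['K'],c['extrinsics'])
E
```

```text
{'time': 0.0, 'joint_positions': array([-73.77424339,  19.07286566,  -3.70813613,  83.70679929,
         1.23825226,  77.34130928,  -5.07249629]), 'joint_velocities': array([ 0.0631314 , -0.07091794,  0.01628382, -0.01181769,  0.01557098,
       -0.00409751, -0.01610606]), 'joint_efforts': array([-8.39504137e-04, -6.25450373e+01,  4.87658079e-02, -3.91606307e+01,
        1.62073423e-02,  9.84915532e-03, -3.71363262e-05]), 'tcp_pos': array([0.18805045, 0.59568667, 0.25549962]), 'ee_rot': array([[-9.53611666e-01,  3.01039301e-01, -3.59175784e-04],
       [ 3.01039507e-01,  9.53610686e-01, -1.36895167e-03],
       [-6.95943882e-05, -1.41357438e-03, -9.99998998e-01]]), 'wrist_force': array([ 0.57231841,  0.08613348, -0.20611319]), 'torque': array([ 0.02485023, -0.03271204, -0.01089824]), 'finger_force': 0.0, 'opening': 0.998357395718868}
[[ 0.01352515 -0.99542813  0.09455112  0.40100926]
 [-0.99990104 -0.01383036 -0.00257344 -0.04464465]
 [ 0.00386935 -0.09450695 -0.99551668  1.4283665 ]
 [ 0.          0.          0.          1.        ]] [[470.12128935   0.         253.80032446]
 [  0.         470.12128935 191.01182712]
 [  0.           0.           1.        ]] [[ 0.72114973  0.44778177 -0.5286157   1.2898155 ]
 [ 0.69273834 -0.45780079  0.55725401 -0.83579341]
 [ 0.00752751 -0.76805594 -0.64033851  0.959712  ]
 [ 0.          0.          0.          1.        ]]
```

View pics/top.png

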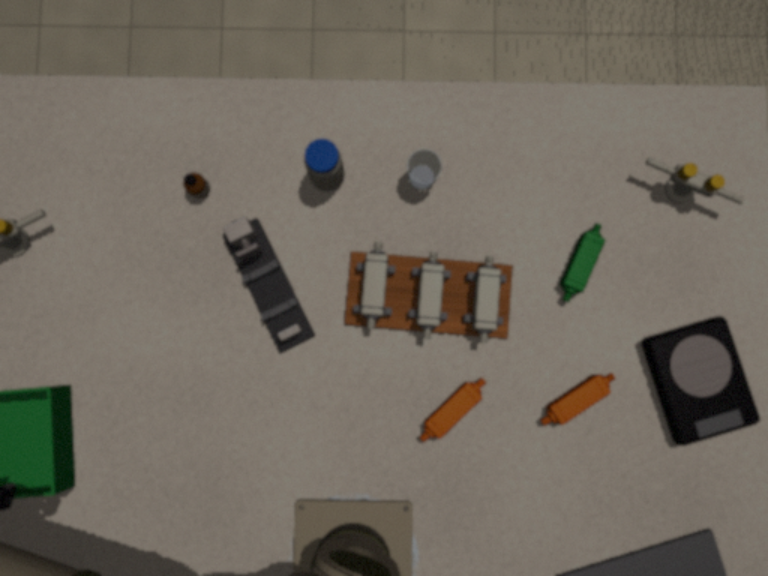

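View pics/scene.png

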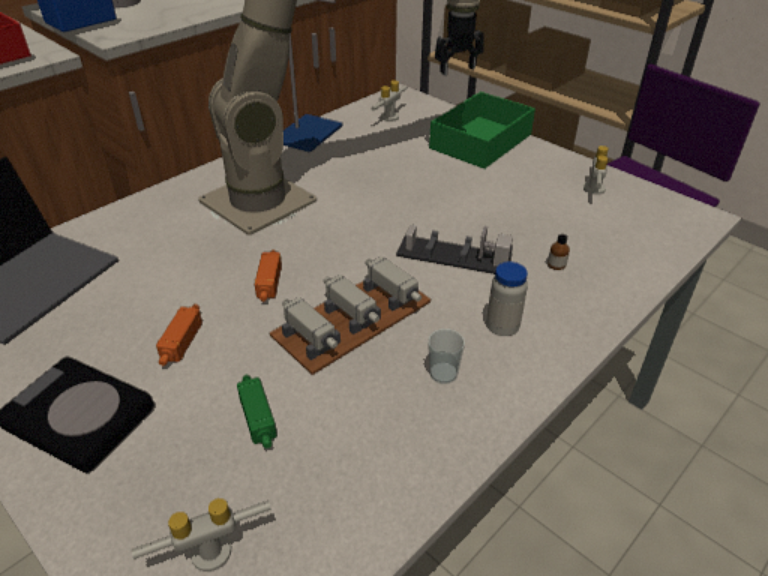

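The top view shows the rack at about (430,295) with white valves at (373,285), (430,292) and (487,298). The holder runs from its stop at (288,332) to its spring housing at (240,235). The beaker, the jar and the amber bottle are above them, and the orange and green decoys lie clear.

```bash
python3 - <<'E'
from h import *
import pickle
t,c=pickle.load(open('f0.pkl','rb'))
p=t['pixels']; hsv=cv2.cvtColor(p,cv2.COLOR_RGB2HSV)
def big(m,n=1):
    cs,_=cv2.findContours(m.astype(np.uint8)*255,cv2.RETR_EXTERNAL,cv2.CHAIN_APPROX_NONE)
    return sorted(cs,key=cv2.contourArea)[::-1][:n]
roi=np.zeros(p.shape[:2],bool); roi[155:240,215:355]=1
br=roi&(hsv[...,1]>100)&((hsv[...,0]<20)|(hsv[...,0]>170))
k=big(br)[0]; W=np.array([ray(t,*q[0],.012)[:2] for q in k])*1000
r=cv2.minAreaRect(W.astype(np.float32)); print('rack',r)
# valves
roi2=np.zeros_like(roi); cv2.fillConvexPoly(m:=np.zeros(p.shape[:2],np.uint8),cv2.convexHull(k),1); 
wh=(m>0)&(hsv[...,1]<60)&(hsv[...,2]>110)
for kk in big(wh,4):
    W=np.array([ray(t,*q[0],.076)[:2] for q in kk])*1000
    print('valve',cv2.minAreaRect(kk),cv2.minAreaRect(W.astype(np.float32)))
roi3=np.zeros_like(roi); roi3[140:240,140:212]=1
dk=roi3&(hsv[...,2]<75)
k=big(dk)[0]; W=np.array([ray(t,*q[0],.012)[:2] for q in k])*1000
r=cv2.minAreaRect(W.astype(np.float32)); print('holder',r,cv2.boxPoints(r))
a=cv2.resize(p[135:240,140:212],None,fx=6,fy=6)[:,:,::-1].copy()
b=cv2.resize(c['pixels'][140:190,255:350],None,fx=6,fy=6)[:,:,::-1].copy()[:,:368]
a=cv2.resize(p[140:240,140:350],None,fx=3.8,fy=3.8,interpolation=cv2.INTER_CUBIC)[:,:,::-1]
cv2.imwrite('pics/crop.png',a)
E
```

```text
rack ((525.1675415039062, -90.06591796875), (94.00230407714844, 148.172607421875), 85.5918960571289)
valve ((282.0448303222656, 195.4620819091797), (2.9896373748779297, 29.148963928222656), 4.763641834259033) ((517.8101806640625, -129.8738250732422), (8.640249252319336, 84.52641296386719), 85.68710327148438)
valve ((254.54139709472656, 193.50344848632812), (2.1591827869415283, 21.176597595214844), 4.763641834259033) ((522.31982421875, -50.38645935058594), (6.229001998901367, 61.40666580200195), 86.00932312011719)
valve ((283.5000305175781, 177.50001525878906), (2.8284268379211426, 2.8284268379211426), 45.0) ((569.9927368164062, -133.6873321533203), (8.202317237854004, 8.255525588989258), 45.828304290771484)
valve ((281.0, 213.0), (2.0, 2.0), 90.0) ((466.9920959472656, -127.25973510742188), (5.755267143249512, 5.788753986358643), 0.785103440284729)
holder ((536.3577880859375, 181.70455932617188), (267.9475402832031, 83.49649047851562), 27.408954620361328) [[398.20514 157.093  ]
 [436.64178  82.96953]
 [674.51044 206.31612]
 [636.0738  280.43958]]
```

View pics/crop.png

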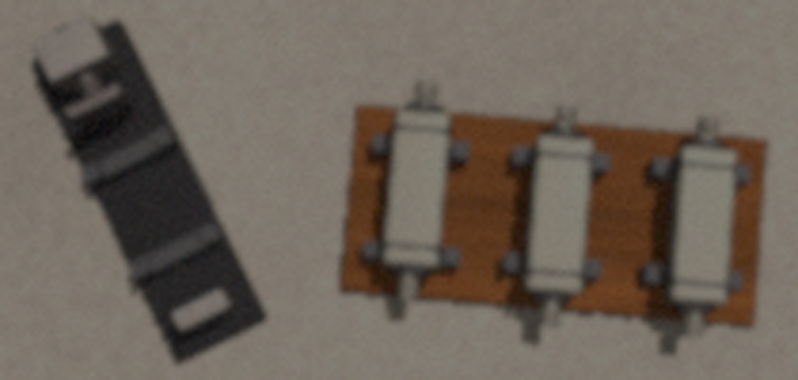

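The crop shows the three valves square in their rests, the rack corners at crop (356,107), (767,140), (752,325), (342,291), and the holder base corners at (122,20), (266,318), (180,362).

```bash
python3 - <<'E'
from h import *
import pickle
t,c=pickle.load(open('f0.pkl','rb'))
g=lambda x,y,z:1000*ray(t,139.5+(x+.5)/3.8,139.5+(y+.5)/3.8,z)[:2]
def P(n,L,z):
    W=np.array([g(*q,z) for q in L]); print(n,W.round(0).tolist(),W.mean(0).round(1)); return W
def ang(a,b): return np.degrees(np.arctan2(*(b-a)[::-1]))
W=P('rack',[(356,107),(767,140),(752,325),(342,291)],.012); print(ang(W[1],W[0])-90,ang(W[2],W[3])-90,ang(W[3],W[0]),ang(W[2],W[1]))
for L in ([(399,109),(450,111),(439,265),(386,262)],[(541,136),(594,139),(582,292),(529,290)],[(684,148),(738,150),(728,304),(674,302)]):
    W=P('v',L,.076); print(ang(W[3],W[0]),ang(W[2],W[1]))
W=P('hold',[(122,20),(266,318),(180,362)],.012)
a=ang(W[1],W[0]);print(a,ang(W[1],W[2])-90)
e=np.array([np.cos(np.radians(a)),np.sin(np.radians(a))]); n=np.array([-e[1],e[0]])
print('origin est',W[1]+120*e+40*n, W[2]+120*e-40*n, W[0]-150*e+40*n)
P('stop',[(170,318),(222,290),(232,302),(183,332)],.058)
P('plunger top',[(64,103),(117,80),(123,92),(70,115)],.09)
s=np.array([[.9,0,0]])
print(vision.grab_frame('wrist')['tool_from_camera'])
E
```

```text
rack [[606.0, 15.0], [584.0, -314.0], [436.0, -301.0], [458.0, 23.0]] [ 520.8 -144.3]
-3.8250319497240213 -3.9527144683489723 -3.3009748285455722 -4.831992526943738
v [[595.0, -21.0], [594.0, -60.0], [476.0, -53.0], [478.0, -13.0]] [536.  -36.4]
-3.932536146319488 -3.3230244977435737
v [[576.0, -129.0], [574.0, -170.0], [457.0, -161.0], [458.0, -121.0]] [ 516.5 -145.3]
-3.970543323332516 -4.160107008135246
v [[568.0, -238.0], [567.0, -280.0], [450.0, -272.0], [451.0, -231.0]] [ 509.1 -255.2]
-3.6711944411076565 -3.8348636288406794
hold [[673.0, 204.0], [436.0, 83.0], [401.0, 150.0]] [503.4 145.8]
27.01481313067087 27.942126344111585
origin est [524.90349125 173.26014654] [525.67921698 169.03458872] [521.65023514 171.60147017]
stop [[434.0, 152.0], [456.0, 113.0], [447.0, 105.0], [423.0, 142.0]] [440.1 128.2]
plunger top [[594.0, 232.0], [612.0, 193.0], [603.0, 188.0], [585.0, 227.0]] [598.8 210.1]
[[ 6.54765154e-04 -9.62642850e-01 -2.70773549e-01  6.84583517e-02]
 [ 9.99999784e-01  6.46582271e-04  1.19425299e-04  3.36561079e-05]
 [ 6.01134662e-05 -2.70773569e-01  9.62643065e-01 -1.18827192e-01]
 [ 0.00000000e+00  0.00000000e+00  0.00000000e+00  1.00000000e+00]]
```

Call:
send_rows(
  motion=[
    {"tx": 35, "ty": -45, "tz": 5, "rz": 0.08},
    {"tx": 70, "ty": -90, "tz": 10, "rz": 0.16},
    {"tx": 105, "ty": -132, "tz": 20, "rz": 0.24},
    {"tx": 140, "ty": -176, "tz": 20, "rz": 0.32},
    {"tx": 175, "ty": -220, "tz": 20, "rz": 0.4},
    {"tx": 210, "ty": -264, "tz": 20, "rz": 0.48},
    {"tx": 245, "ty": -308, "tz": 20, "rz": 0.56},
    {"tx": 280, "ty": -352, "tz": 20, "rz": 0.64},
    {"tx": 315, "ty": -395, "tz": 20, "rz": 0.72},
    {"tx": 337, "ty": -424, "tz": 20, "rz": 0.777},
  ],
  jaw=-1,
)

```text
$.motion[0]: bad value
```

Call:
send_rows(
  motion=[
    {},
    {},
    {},
    {},
  ],
)

```text
$.motion[0]: bad value
```

```bash
cat >> h.py <<'E'
def wrist():
    s=manip.sense(); f=vision.grab_frame('wrist'); T=np.eye(4); T[:3,:3]=s['ee_rot']; T[:3,3]=s['tcp_pos']
    f['extrinsics']=T@np.array(f['tool_from_camera']); return s,f
E
python3 - <<'E'
from h import *
import pickle
s,f=wrist(); pickle.dump((s,f),open('w1.pkl','wb')); save(f,'w1.png'); print(s['time'],s['tcp_pos'],s['joint_positions'],s['ee_rot'],f['K'][0])
E
```

```text
0.15 [0.188061   0.59575472 0.25571388] [-73.77483238  19.06270821  -3.70733157  83.69437173   1.23660442
  77.34567643  -5.07237597] [[-9.53608109e-01  3.01050632e-01 -3.01325647e-04]
 [ 3.01050782e-01  9.53607524e-01 -1.05686121e-03]
 [-3.08223321e-05 -1.09854575e-03 -9.99999396e-01]] [338.62202428   0.         253.03161627]
```

View pics/w1.png

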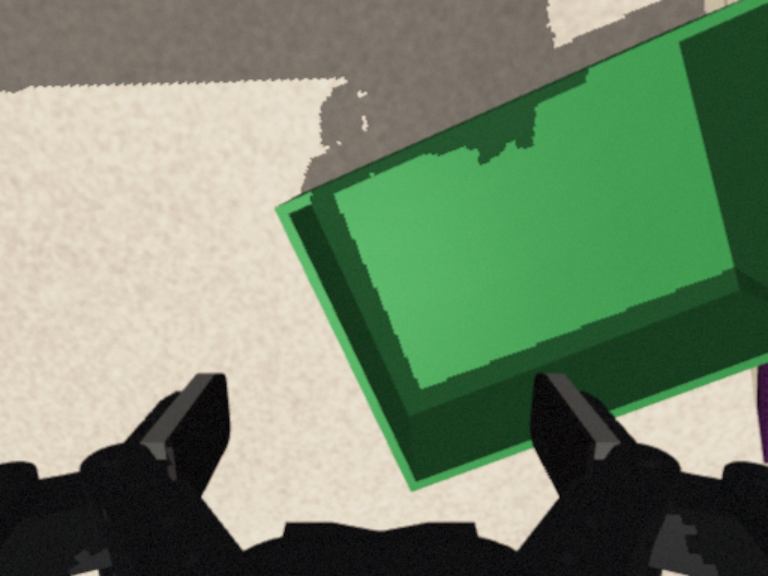

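The wrist view shows only the green bin; the moves were refused because the rows need all six keys.

Call:
send_rows(
  motion=[
    {"tx": 39, "ty": -40, "tz": 5, "rx": 0, "ry": 0, "rz": 0.078},
    {"tx": 78, "ty": -80, "tz": 10, "rx": 0, "ry": 0, "rz": 0.155},
    {"tx": 117, "ty": -120, "tz": 15, "rx": 0, "ry": 0, "rz": 0.233},
    {"tx": 156, "ty": -160, "tz": 20, "rx": 0, "ry": 0, "rz": 0.311},
    {"tx": 195, "ty": -200, "tz": 20, "rx": 0, "ry": 0, "rz": 0.39},
    {"tx": 234, "ty": -240, "tz": 20, "rx": 0, "ry": 0, "rz": 0.466},
    {"tx": 273, "ty": -280, "tz": 20, "rx": 0, "ry": 0, "rz": 0.544},
    {"tx": 312, "ty": -320, "tz": 20, "rx": 0, "ry": 0, "rz": 0.622},
    {"tx": 351, "ty": -360, "tz": 20, "rx": 0, "ry": 0, "rz": 0.7},
    {"tx": 390, "ty": -397, "tz": 20, "rx": 0, "ry": 0, "rz": 0.777},
  ],
  jaw=-1,
)

```text
time: 1.45
tcp_pos: [0.5792, 0.1974, 0.2764]
ee_rot: [[-0.89, -0.456, 0.0], [-0.456, 0.89, 0.0], [-0.0, 0.0, -1.0]]
wrist_force: [0.3, 0.6, 0.4]
opening: 1.003
finger_force: 0.0
```

Call:
send_rows(
  motion=[
    {"tx": 0, "ty": 0, "tz": 0, "rx": 0, "ry": 0, "rz": 0},
    {"tx": 0, "ty": 0, "tz": 0, "rx": 0, "ry": 0, "rz": 0},
    {"tx": 0, "ty": 0, "tz": 0, "rx": 0, "ry": 0, "rz": 0},
    {"tx": 0, "ty": 0, "tz": 0, "rx": 0, "ry": 0, "rz": 0},
  ],
)

```text
time: 1.95
tcp_pos: [0.5776, 0.2001, 0.2765]
ee_rot: [[-0.89, -0.455, -0.0], [-0.455, 0.89, 0.0], [-0.0, 0.0, -1.0]]
wrist_force: [-0.9, -0.1, 0.1]
opening: 1.003
finger_force: 0.0
```

```bash
python3 - <<'E'
from h import *
import pickle
s,f=wrist(); pickle.dump((s,f),open('w1.pkl','wb')); save(f,'w2.png'); print(s['time'],s['tcp_pos'],s['joint_positions'],s['ee_rot'],f['K'][0])
E
```

```text
1.95 [0.57756249 0.20008956 0.27649888] [-33.32590587  16.61680699  12.44228731  84.94062317  -3.62666031
  78.82634118  96.40752286] [[-8.90273983e-01 -4.55425333e-01 -3.91980865e-05]
 [-4.55425301e-01  8.90273881e-01  4.60249016e-04]
 [-1.74712029e-04  4.27599525e-04 -9.99999893e-01]] [338.62202428   0.         253.03161627]
```

View pics/w2.png

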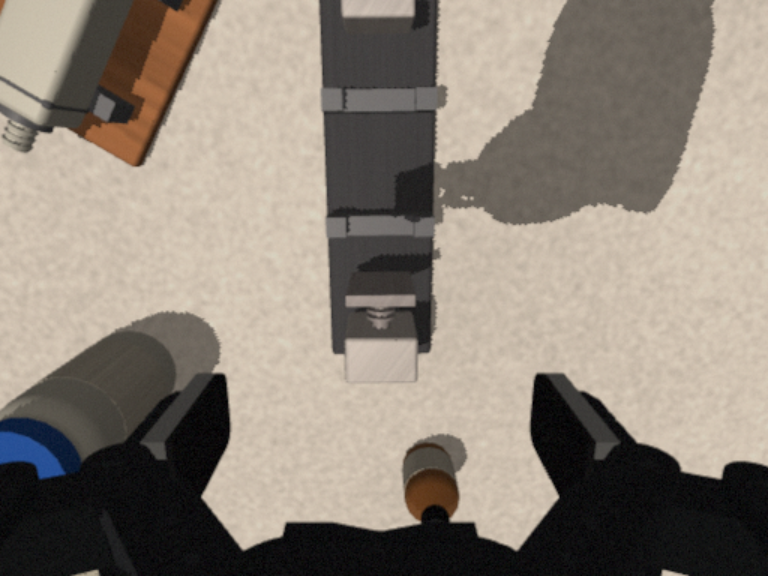

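The wrist view shows the holder upright: saddles at rows ~98 and ~226, stop block at the top (343–414, 0–17), plunger plate at (380,300), housing at (380,350).

```bash
python3 - <<'E'
from h import *
import pickle
s,f=pickle.load(open('w1.pkl','rb'))
g=lambda x,y,z:1000*ray(f,(x+.5)/1.5-.5,(y+.5)/1.5-.5,z)[:2]
L={'s1 cheeks outer':[(321,98,.04),(446,98,.04)],'s1 inner':[(343,98,.04),(417,98,.04)],'s2 outer':[(327,226,.04),(434,226,.04)],'s2 inner':[(347,226,.04),(415,226,.04)],
's1 seat fwd/back':[(380,89,.032),(380,111,.032)],'s2 seat':[(380,216,.032),(380,237,.032)],
'base L':[(320,20,.012),(333,352,.012)],'base R':[(438,60,.012),(432,300,.012)],'stop':[(343,17,.058),(414,17,.058)],'plate':[(346,296,.09),(415,296,.09)],'house':[(346,340,.074),(417,340,.074)]}
for a in (26.5,27,27.1,27.5):
  pass
a=np.radians(27.1); e=np.array([np.cos(a),np.sin(a)]); n=np.array([-e[1],e[0]]); o=np.array([525,171.])
for k,v in L.items():
    W=[g(*q) for q in v]; d=W[1]-W[0]
    print(k,np.round(W,1).tolist(),'local',[(round((w-o)@e,1),round((w-o)@n,1)) for w in W],'dir',round(np.degrees(np.arctan2(d[1],d[0])),2))
t,c=pickle.load(open('f0.pkl','rb'))
E
```

```text
s1 cheeks outer [[505.2, 119.8], [467.8, 192.8]] local [(np.float64(-40.9), np.float64(-36.6)), (np.float64(-41.0), np.float64(45.4))] dir 117.13
s1 inner [[498.6, 132.6], [476.5, 175.8]] local [(np.float64(-40.9), np.float64(-22.1)), (np.float64(-41.0), np.float64(26.4))] dir 117.13
s2 outer [[579.4, 159.5], [545.2, 226.3]] local [(np.float64(43.2), np.float64(-35.0)), (np.float64(43.2), np.float64(40.0))] dir 117.12
s2 inner [[573.0, 172.0], [551.3, 214.4]] local [(np.float64(43.2), np.float64(-20.9)), (np.float64(43.2), np.float64(26.7))] dir 117.12
s1 seat fwd/back [[481.9, 151.3], [494.2, 157.7]] local [(np.float64(-47.3), np.float64(2.1)), (np.float64(-33.5), np.float64(2.1))] dir 27.14
s2 seat [[557.1, 189.9], [570.5, 196.8]] local [(np.float64(37.2), np.float64(2.2)), (np.float64(52.3), np.float64(2.2))] dir 27.14
base L [[459.6, 94.0], [674.5, 207.3]] local [(np.float64(-93.3), np.float64(-38.7)), (np.float64(149.6), np.float64(-35.8))] dir 27.79
base R [[444.9, 177.7], [599.3, 257.6]] local [(np.float64(-68.3), np.float64(42.4)), (np.float64(105.6), np.float64(43.2))] dir 27.35
stop [[458.7, 114.5], [439.3, 152.3]] local [(np.float64(-84.8), np.float64(-20.1)), (np.float64(-84.8), np.float64(22.4))] dir 117.14
plate [[604.7, 190.3], [585.1, 228.7]] local [(np.float64(79.8), np.float64(-19.1)), (np.float64(79.8), np.float64(24.0))] dir 117.12
house [[637.1, 205.1], [615.3, 247.7]] local [(np.float64(115.3), np.float64(-20.8)), (np.float64(115.3), np.float64(27.2))] dir 117.11
```

Call:
send_rows(
  motion=[
    {"tx": 2, "ty": -50, "tz": 0, "rx": 0, "ry": 0, "rz": -0.08},
    {"tx": 4, "ty": -100, "tz": 0, "rx": 0, "ry": 0, "rz": -0.16},
    {"tx": 6, "ty": -150, "tz": 0, "rx": 0, "ry": 0, "rz": -0.24},
    {"tx": 8, "ty": -200, "tz": 0, "rx": 0, "ry": 0, "rz": -0.32},
    {"tx": 10, "ty": -250, "tz": 0, "rx": 0, "ry": 0, "rz": -0.4},
    {"tx": 11, "ty": -300, "tz": 0, "rx": 0, "ry": 0, "rz": -0.47},
    {"tx": 12, "ty": -345, "tz": 0, "rx": 0, "ry": 0, "rz": -0.543},
    {"tx": 12, "ty": -345, "tz": 0, "rx": 0, "ry": 0, "rz": -0.543},
    {"tx": 12, "ty": -345, "tz": 0, "rx": 0, "ry": 0, "rz": -0.543},
    {"tx": 12, "ty": -345, "tz": 0, "rx": 0, "ry": 0, "rz": -0.543},
  ],
)

```text
time: 3.25
tcp_pos: [0.5904, -0.1442, 0.2763]
ee_rot: [[-0.998, 0.069, -0.0], [0.069, 0.998, 0.001], [0.0, 0.001, -1.0]]
wrist_force: [0.1, 0.9, 0.6]
opening: 0.999
finger_force: 0.0
```

```bash
python3 - <<'E'
from h import *
import pickle
s,f=wrist(); pickle.dump((s,f),open('w2.pkl','wb')); save(f,'w3.png'); print(s['time'],s['tcp_pos'],s['joint_positions'],s['ee_rot'][:,0],s['wrist_force'],s['torque'])
E
```

```text
3.25 [ 0.59043121 -0.1441501   0.2762859 ] [-12.25522078  17.02274215  27.191907    86.15427214  -7.88286755
  78.72924704 101.50935419] [-9.97625166e-01  6.88768451e-02  8.82550250e-05] [0.10060873 0.85132503 0.58312992] [-0.00387639 -0.02791257 -0.01308694]
```

View pics/w3.png

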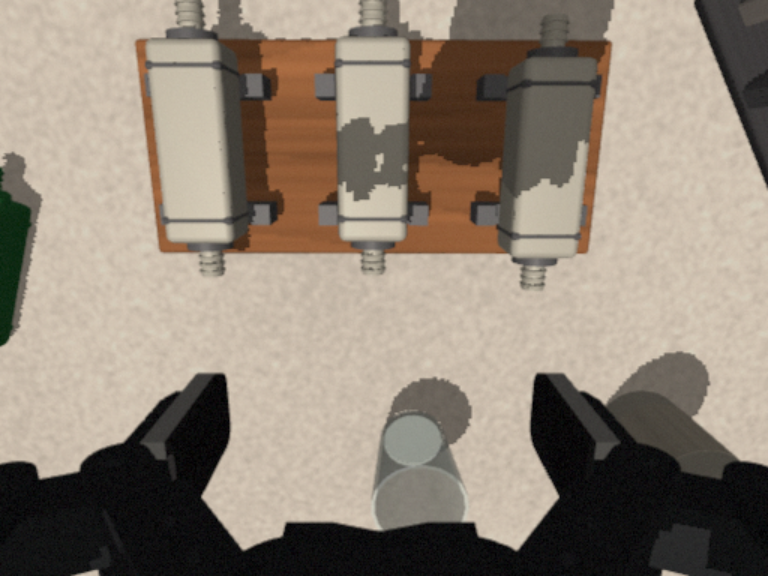

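The rack is in view: valve 3 at (195,140), valve 2 at (373,140), valve 1 at (548,155) nearer to +x. The beaker is at (420,470) and the jar at lower right, both clear of the valves.

```bash
python3 - <<'E'
from h import *
import pickle
s,f=pickle.load(open('w2.pkl','rb'))
g=lambda x,y,z:1000*ray(f,(x+.5)/1.5-.5,(y+.5)/1.5-.5,z)[:2]
B={'v3':[(150,64),(222,64),(164,220),(234,220)],'v2':[(338,64),(409,64),(340,220),(408,220)],'v1':[(511,81),(597,81),(506,236),(580,236)]}
for k,v in B.items():
    W=np.array([g(*q,.076) for q in v]); m1=(W[0]+W[1])/2; m2=(W[2]+W[3])/2; d=m2-m1
    print(k,'c',((m1+m2)/2).round(1),'len',np.hypot(*d).round(1),'w',np.hypot(*(W[1]-W[0])).round(1),np.hypot(*(W[3]-W[2])).round(1),'yaw',np.degrees(np.arctan2(d[1],d[0])).round(2))
R=np.array([g(*q,.012) for q in [(137,40),(610,40),(588,252),(160,252)]]); print(R.round(1).tolist(),R.mean(0).round(1))
d=(R[1]+R[2]-R[0]-R[3]); print(np.degrees(np.arctan2(d[1],d[0]))-90)
# saddles of rest 2: cheeks z .04
for q in [(315,85),(431,85),(318,213),(428,213)]: print(g(*q,.04).round(1))
E
```

```text
v3 c [ 511.8 -251.7] len 90.2 w 41.7 43.9 yaw -4.65
v2 c [ 519.3 -142.7] len 90.3 w 41.1 42.7 yaw -3.91
v1 c [536.1 -37.5] len 91.3 w 50.3 46.9 yaw -2.97
[[438.4, -300.8], [460.6, 23.7], [608.4, 14.8], [586.0, -312.4]] [ 523.3 -143.7]
-3.9122836625125927
[ 478.8 -178.6]
[ 484.  -103.2]
[ 561.6 -185. ]
[ 566.8 -108.7]
```

Call:
send_rows(
  motion=[
    {"tx": -36, "ty": 1, "tz": -30, "rx": 0, "ry": 0, "rz": 0},
    {"tx": -71, "ty": 1, "tz": -70, "rx": 0, "ry": 0, "rz": 0},
    {"tx": -71, "ty": 1, "tz": -110, "rx": 0, "ry": 0, "rz": 0},
    {"tx": -71, "ty": 1, "tz": -150, "rx": 0, "ry": 0, "rz": 0},
    {"tx": -71, "ty": 1, "tz": -180, "rx": 0, "ry": 0, "rz": 0},
    {"tx": -71, "ty": 1, "tz": -200, "rx": 0, "ry": 0, "rz": 0},
    {"tx": -71, "ty": 1, "tz": -216, "rx": 0, "ry": 0, "rz": 0},
    {"tx": -71, "ty": 1, "tz": -216, "rx": 0, "ry": 0, "rz": 0},
    {"tx": -71, "ty": 1, "tz": -216, "rx": 0, "ry": 0, "rz": 0},
  ],
)

```text
time: 4.42
tcp_pos: [0.5197, -0.145, 0.0611]
ee_rot: [[-0.997, 0.071, 0.001], [0.071, 0.997, -0.0], [-0.001, 0.0, -1.0]]
wrist_force: [0.3, -0.0, -0.5]
opening: 0.999
finger_force: 0.0
```

Call:
send_rows(
  motion=[
    {"tx": 0, "ty": 0, "tz": 0, "rx": 0, "ry": 0, "rz": 0},
    {"tx": 0, "ty": 0, "tz": 0, "rx": 0, "ry": 0, "rz": 0},
    {"tx": 0, "ty": 0, "tz": 0, "rx": 0, "ry": 0, "rz": 0},
    {"tx": 0, "ty": 0, "tz": 0, "rx": 0, "ry": 0, "rz": 0},
    {"tx": 0, "ty": 0, "tz": 0, "rx": 0, "ry": 0, "rz": 0},
    {"tx": 0, "ty": 0, "tz": 0, "rx": 0, "ry": 0, "rz": 0},
  ],
  jaw=1,
  force=60,
)

```text
time: 5.18
tcp_pos: [0.5196, -0.1448, 0.061]
ee_rot: [[-0.997, 0.072, 0.001], [0.072, 0.997, 0.0], [-0.001, 0.001, -1.0]]
wrist_force: [-1.5, 2.1, 6.4]
opening: 0.505
finger_force: 61.8
```

Call:
send_rows(
  motion=[
    {"tx": 0, "ty": 0, "tz": 5, "rx": 0, "ry": 0, "rz": 0},
    {"tx": 0, "ty": 0, "tz": 15, "rx": 0, "ry": 0, "rz": 0},
    {"tx": 0, "ty": 0, "tz": 40, "rx": 0, "ry": 0, "rz": 0},
    {"tx": 0, "ty": 0, "tz": 70, "rx": 0, "ry": 0, "rz": 0},
    {"tx": 0, "ty": 0, "tz": 90, "rx": 0, "ry": 0, "rz": 0},
    {"tx": 0, "ty": 0, "tz": 100, "rx": 0, "ry": 0, "rz": 0},
  ],
)

```text
time: 5.92
tcp_pos: [0.5194, -0.1452, 0.1617]
ee_rot: [[-0.997, 0.072, 0.002], [0.072, 0.997, 0.0], [-0.002, 0.0, -1.0]]
wrist_force: [-0.3, -0.0, -3.9]
opening: 0.509
finger_force: 61.5
```

Call:
send_rows(
  motion=[
    {"tx": 0, "ty": 0, "tz": 0, "rx": 0.006, "ry": 0.09, "rz": 0},
    {"tx": 0, "ty": 0, "tz": 0, "rx": 0.012, "ry": 0.18, "rz": 0},
    {"tx": 0, "ty": 0, "tz": 0, "rx": 0.018, "ry": 0.27, "rz": 0},
    {"tx": 0, "ty": 0, "tz": 0, "rx": 0.024, "ry": 0.36, "rz": 0},
    {"tx": 0, "ty": 0, "tz": 0, "rx": 0.024, "ry": 0.36, "rz": 0},
    {"tx": 0, "ty": 0, "tz": 0, "rx": 0.024, "ry": 0.36, "rz": 0},
    {"tx": 0, "ty": 0, "tz": 0, "rx": 0.024, "ry": 0.36, "rz": 0},
    {"tx": 0, "ty": 0, "tz": 0, "rx": 0.015, "ry": 0.22, "rz": 0},
    {"tx": 0, "ty": 0, "tz": 0, "rx": 0.006, "ry": 0.09, "rz": 0},
    {"tx": 0, "ty": 0, "tz": 0, "rx": 0, "ry": 0, "rz": 0},
  ],
)

```text
time: 7.18
tcp_pos: [0.5186, -0.1451, 0.1611]
ee_rot: [[-0.997, 0.072, 0.005], [0.072, 0.997, 0.001], [-0.005, 0.001, -1.0]]
wrist_force: [-0.3, -1.2, -3.0]
opening: 0.509
finger_force: 62.7
```

Call:
send_rows(
  motion=[
    {"tx": 0, "ty": 0, "tz": 0, "rx": 0, "ry": 0, "rz": 0},
    {"tx": 0, "ty": 0, "tz": 0, "rx": 0, "ry": 0, "rz": 0},
    {"tx": 0, "ty": 0, "tz": 0, "rx": 0, "ry": 0, "rz": 0},
    {"tx": 0, "ty": 0, "tz": 0, "rx": 0, "ry": 0, "rz": 0},
  ],
)

```text
time: 7.68
tcp_pos: [0.5194, -0.145, 0.16]
ee_rot: [[-0.997, 0.072, -0.001], [0.072, 0.997, -0.0], [0.001, -0.0, -1.0]]
wrist_force: [-0.4, -0.7, -3.6]
opening: 0.509
finger_force: 62.7
```

```bash
cat > tq.py <<'E'
from h import *
n=np.array([.068,.998,0])
for i in range(5):
    s=manip.sense(); print(s['time'],'Mn',round(float(s['torque']@n),4),s['torque'].round(3),s['wrist_force'].round(2),s['opening'].round(3)); vision.grab_frame('wrist')
E
python3 tq.py
```

```text
Traceback (most recent call last):
  File "tq.py", line 4, in <module>
    s=manip.sense(); print(s['time'],'Mn',round(float(s['torque']@n),4),s['torque'].round(3),s['wrist_force'].round(2),s['opening'].round(3)); vision.grab_frame('wrist')
                                                                                                                       ^^^^^^^^^^^^^^^^^^
AttributeError: 'float' object has no attribute 'round'
```

Call:
send_rows(
  motion=[
    {"tx": 0, "ty": 0, "tz": 0, "rx": -0.006, "ry": -0.09, "rz": 0},
    {"tx": 0, "ty": 0, "tz": 0, "rx": -0.012, "ry": -0.18, "rz": 0},
    {"tx": 0, "ty": 0, "tz": 0, "rx": -0.018, "ry": -0.27, "rz": 0},
    {"tx": 0, "ty": 0, "tz": 0, "rx": -0.024, "ry": -0.36, "rz": 0},
    {"tx": 0, "ty": 0, "tz": 0, "rx": -0.024, "ry": -0.36, "rz": 0},
    {"tx": 0, "ty": 0, "tz": 0, "rx": -0.024, "ry": -0.36, "rz": 0},
    {"tx": 0, "ty": 0, "tz": 0, "rx": -0.024, "ry": -0.36, "rz": 0},
    {"tx": 0, "ty": 0, "tz": 0, "rx": -0.015, "ry": -0.22, "rz": 0},
    {"tx": 0, "ty": 0, "tz": 0, "rx": -0.006, "ry": -0.09, "rz": 0},
    {"tx": 0, "ty": 0, "tz": 0, "rx": 0, "ry": 0, "rz": 0},
  ],
)

```text
time: 8.93
tcp_pos: [0.5203, -0.1447, 0.1606]
ee_rot: [[-0.997, 0.071, -0.003], [0.071, 0.997, -0.0], [0.003, -0.001, -1.0]]
wrist_force: [0.1, -0.2, -3.1]
opening: 0.505
finger_force: 63.6
```

Call:
send_rows(
  motion=[
    {"tx": 0, "ty": 0, "tz": 0, "rx": 0, "ry": 0, "rz": 0},
    {"tx": 0, "ty": 0, "tz": 0, "rx": 0, "ry": 0, "rz": 0},
    {"tx": 0, "ty": 0, "tz": 0, "rx": 0, "ry": 0, "rz": 0},
    {"tx": 0, "ty": 0, "tz": 0, "rx": 0, "ry": 0, "rz": 0},
  ],
)

```text
time: 9.43
tcp_pos: [0.5189, -0.145, 0.1606]
ee_rot: [[-0.997, 0.072, 0.001], [0.072, 0.997, 0.0], [-0.001, 0.0, -1.0]]
wrist_force: [-0.7, 0.3, -3.4]
opening: 0.508
finger_force: 63.6
```

```bash
python3 tq.py
```

```text
Traceback (most recent call last):
  File "tq.py", line 4, in <module>
    s=manip.sense(); print(s['time'],'Mn',round(float(s['torque']@n),4),s['torque'].round(3),s['wrist_force'].round(2),s['opening'].round(3)); vision.grab_frame('wrist')
                                                                                                                       ^^^^^^^^^^^^^^^^^^
AttributeError: 'float' object has no attribute 'round'
```

My script failed on a typo, so I'll read the moment now, after the −20° rock. Then I'll rock the other way and read again.

```bash
sed -i "s/,s\['opening'\].round(3)//" tq.py; python3 tq.py
```

```text
9.425 Mn -0.044 [ 0.039 -0.047 -0.076] [-0.66  0.28 -3.45]
9.475 Mn -0.0557 [ 0.021 -0.057  0.008] [ 0.12 -1.26 -3.61]
9.525 Mn -0.0775 [ 0.033 -0.08   0.025] [-0.03  0.06 -3.38]
9.575 Mn -0.0871 [ 0.035 -0.09   0.043] [-0.2   0.18 -3.43]
9.625 Mn -0.0634 [-0.008 -0.063 -0.039] [ 1.33 -0.41 -2.69]
```

Call:
send_rows(
  motion=[
    {"tx": 0, "ty": 0, "tz": 0, "rx": 0.006, "ry": 0.09, "rz": 0},
    {"tx": 0, "ty": 0, "tz": 0, "rx": 0.012, "ry": 0.18, "rz": 0},
    {"tx": 0, "ty": 0, "tz": 0, "rx": 0.018, "ry": 0.27, "rz": 0},
    {"tx": 0, "ty": 0, "tz": 0, "rx": 0.024, "ry": 0.36, "rz": 0},
    {"tx": 0, "ty": 0, "tz": 0, "rx": 0.024, "ry": 0.36, "rz": 0},
    {"tx": 0, "ty": 0, "tz": 0, "rx": 0.024, "ry": 0.36, "rz": 0},
    {"tx": 0, "ty": 0, "tz": 0, "rx": 0.024, "ry": 0.36, "rz": 0},
    {"tx": 0, "ty": 0, "tz": 0, "rx": 0.015, "ry": 0.22, "rz": 0},
    {"tx": 0, "ty": 0, "tz": 0, "rx": 0.006, "ry": 0.09, "rz": 0},
    {"tx": 0, "ty": 0, "tz": 0, "rx": 0, "ry": 0, "rz": 0},
  ],
)

```text
time: 10.92
tcp_pos: [0.5186, -0.1451, 0.1611]
ee_rot: [[-0.997, 0.072, 0.005], [0.072, 0.997, 0.001], [-0.005, 0.001, -1.0]]
wrist_force: [-0.3, -0.1, -3.0]
opening: 0.514
finger_force: 64.2
```

Call:
send_rows(
  motion=[
    {"tx": 0, "ty": 0, "tz": 0, "rx": 0, "ry": 0, "rz": 0},
    {"tx": 0, "ty": 0, "tz": 0, "rx": 0, "ry": 0, "rz": 0},
    {"tx": 0, "ty": 0, "tz": 0, "rx": 0, "ry": 0, "rz": 0},
    {"tx": 0, "ty": 0, "tz": 0, "rx": 0, "ry": 0, "rz": 0},
  ],
)

```text
time: 11.42
tcp_pos: [0.5194, -0.145, 0.16]
ee_rot: [[-0.997, 0.072, -0.001], [0.072, 0.997, -0.0], [0.001, -0.0, -1.0]]
wrist_force: [0.1, -0.1, -3.6]
opening: 0.505
finger_force: 64.2
```

```bash
python3 tq.py
```

```text
11.425 Mn 0.1972 [ 0.011  0.197 -0.038] [ 0.06 -0.07 -3.6 ]
11.475 Mn 0.0811 [-0.049  0.085 -0.041] [-0.07  0.63 -3.35]
11.525 Mn -0.1995 [-0.032 -0.198 -0.05 ] [-0.54  0.99 -3.1 ]
11.575 Mn -0.1356 [ 0.004 -0.136  0.037] [ 0.54  0.28 -3.24]
11.625 Mn 0.1472 [ 0.001  0.147 -0.014] [ 0.82  1.15 -3.18]
```

The second reading is still swinging, so I'll let it settle and average.

Call:
send_rows(
  motion=[
    {"tx": 0, "ty": 0, "tz": 0, "rx": 0, "ry": 0, "rz": 0},
    {"tx": 0, "ty": 0, "tz": 0, "rx": 0, "ry": 0, "rz": 0},
    {"tx": 0, "ty": 0, "tz": 0, "rx": 0, "ry": 0, "rz": 0},
    {"tx": 0, "ty": 0, "tz": 0, "rx": 0, "ry": 0, "rz": 0},
  ],
)

```text
time: 12.18
tcp_pos: [0.5191, -0.145, 0.1603]
ee_rot: [[-0.997, 0.072, -0.0], [0.072, 0.997, 0.0], [0.0, 0.0, -1.0]]
wrist_force: [-0.6, -0.7, -4.0]
opening: 0.505
finger_force: 64.2
```

```bash
cat > tq.py <<'E'
from h import *
n=np.array([.068,.998,0]); M=[]
for i in range(12):
    s=manip.sense(); M.append(float(s['torque']@n)); vision.grab_frame('wrist')
print(s['time'],np.round(M,3),'mean',np.mean(M).round(4))
E
python3 tq.py
```

```text
12.725 [-0.205 -0.186  0.165  0.221 -0.057 -0.231 -0.003  0.23   0.006 -0.323
 -0.103  0.256] mean -0.0193
```

```bash
cat > tq.py <<'E'
from h import *
n=np.array([.068,.998,0]); M=[];P=[]
for i in range(16):
    s=manip.sense(); M.append(float(s['torque']@n)); P.append(1e3*s['ee_rot'][0,2]); vision.grab_frame('wrist')
t=np.arange(16)*.05
from scipy.optimize import curve_fit
fn=lambda t,m,a,b,w:m+a*np.cos(w*t)+b*np.sin(w*t)
best=min((curve_fit(fn,t,M,[0,.2,.2,w],maxfev=9999) for w in (15,20,25,30,35,40,50)),key=lambda r:np.sum((fn(t,*r[0])-M)**2))
print(s['time'],np.round(M,3),'mean',np.mean(M).round(4),'fit',best[0].round(3),np.std(fn(t,*best[0])-M).round(3)); print(np.round(P,1))
E
python3 tq.py
```

```text
13.525 [ 0.077 -0.242 -0.228  0.105  0.297 -0.039 -0.233 -0.084  0.176  0.161
 -0.188 -0.238  0.101  0.271 -0.034 -0.266] mean -0.0226 fit [-1.2000e-02  1.2600e-01 -2.3300e-01  2.7618e+01] 0.027
[ 0.  -0.   0.1 -0.  -0.  -0.  -0.1 -0.  -0.  -0.1 -0.  -0.  -0.   0.
  0.   0. ]
```

Call:
send_rows(
  motion=[
    {"tx": 0, "ty": 0, "tz": 0, "rx": -0.006, "ry": -0.09, "rz": 0},
    {"tx": 0, "ty": 0, "tz": 0, "rx": -0.012, "ry": -0.18, "rz": 0},
    {"tx": 0, "ty": 0, "tz": 0, "rx": -0.018, "ry": -0.27, "rz": 0},
    {"tx": 0, "ty": 0, "tz": 0, "rx": -0.024, "ry": -0.36, "rz": 0},
    {"tx": 0, "ty": 0, "tz": 0, "rx": -0.024, "ry": -0.36, "rz": 0},
    {"tx": 0, "ty": 0, "tz": 0, "rx": -0.024, "ry": -0.36, "rz": 0},
    {"tx": 0, "ty": 0, "tz": 0, "rx": -0.024, "ry": -0.36, "rz": 0},
    {"tx": 0, "ty": 0, "tz": 0, "rx": -0.015, "ry": -0.22, "rz": 0},
    {"tx": 0, "ty": 0, "tz": 0, "rx": -0.006, "ry": -0.09, "rz": 0},
    {"tx": 0, "ty": 0, "tz": 0, "rx": 0, "ry": 0, "rz": 0},
  ],
)

```text
time: 14.82
tcp_pos: [0.5203, -0.1447, 0.1606]
ee_rot: [[-0.997, 0.071, -0.003], [0.071, 0.997, -0.0], [0.003, -0.001, -1.0]]
wrist_force: [-0.2, 0.3, -3.2]
opening: 0.507
finger_force: 64.3
```

Call:
send_rows(
  motion=[
    {"tx": 0, "ty": 0, "tz": 0, "rx": 0, "ry": 0, "rz": 0},
    {"tx": 0, "ty": 0, "tz": 0, "rx": 0, "ry": 0, "rz": 0},
    {"tx": 0, "ty": 0, "tz": 0, "rx": 0, "ry": 0, "rz": 0},
  ],
)

```text
time: 15.2
tcp_pos: [0.5187, -0.1451, 0.1604]
ee_rot: [[-0.997, 0.072, 0.001], [0.072, 0.997, 0.0], [-0.001, 0.0, -1.0]]
wrist_force: [0.6, 1.1, -3.4]
opening: 0.507
finger_force: 64.3
```

```bash
python3 tq.py; python3 -c "
from h import *
s,f=wrist();save(f,'w4.png')"
```

```text
15.95 [-0.061 -0.034 -0.059 -0.073 -0.098 -0.076 -0.036  0.021 -0.087 -0.049
 -0.051 -0.101 -0.084 -0.078 -0.041 -0.103] mean -0.0631 fit [-6.6000e-02  1.4000e-02  1.8000e-02  2.0188e+01] 0.027
[ 1.   1.1  0.9  0.9  0.8  0.7  0.5  0.3  0.2  0.2  0.1 -0.  -0.  -0.1
 -0.1 -0. ]
```

View pics/w4.png

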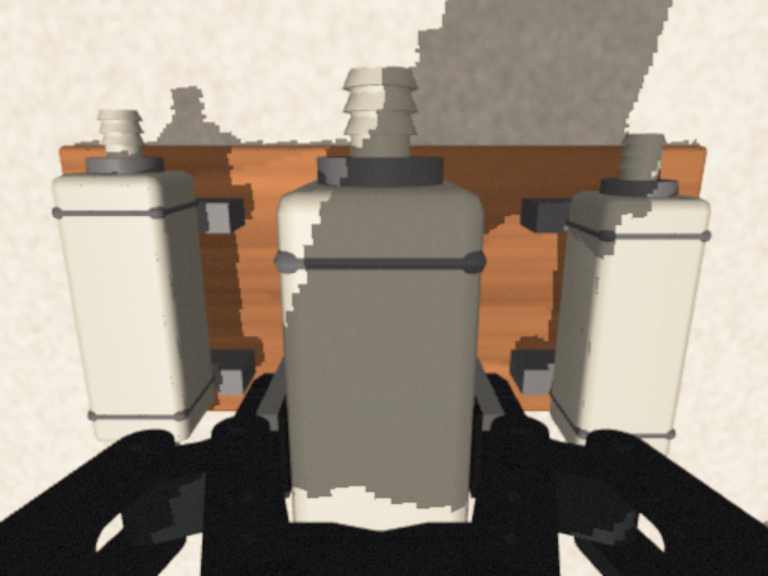

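The valve is gripped level and centred at (380,350), and its neighbours at (125,310) and (640,320) are undisturbed. I'll repeat the + rock more gently for a clean reading.

Call:
send_rows(
  motion=[
    {"tx": 0, "ty": 0, "tz": 0, "rx": 0.006, "ry": 0.08, "rz": 0},
    {"tx": 0, "ty": 0, "tz": 0, "rx": 0.011, "ry": 0.16, "rz": 0},
    {"tx": 0, "ty": 0, "tz": 0, "rx": 0.016, "ry": 0.24, "rz": 0},
    {"tx": 0, "ty": 0, "tz": 0, "rx": 0.022, "ry": 0.32, "rz": 0},
    {"tx": 0, "ty": 0, "tz": 0, "rx": 0.027, "ry": 0.4, "rz": 0},
    {"tx": 0, "ty": 0, "tz": 0, "rx": 0.027, "ry": 0.4, "rz": 0},
    {"tx": 0, "ty": 0, "tz": 0, "rx": 0.027, "ry": 0.4, "rz": 0},
    {"tx": 0, "ty": 0, "tz": 0, "rx": 0.027, "ry": 0.4, "rz": 0},
    {"tx": 0, "ty": 0, "tz": 0, "rx": 0.026, "ry": 0.38, "rz": 0},
    {"tx": 0, "ty": 0, "tz": 0, "rx": 0.023, "ry": 0.34, "rz": 0},
  ],
)

```text
time: 17.3
tcp_pos: [0.5192, -0.145, 0.1604]
ee_rot: [[-0.941, 0.072, -0.331], [0.068, 0.997, 0.023], [0.332, -0.001, -0.943]]
wrist_force: [0.1, -0.0, -2.9]
opening: 0.507
finger_force: 65.0
```

Call:
send_rows(
  motion=[
    {"tx": 0, "ty": 0, "tz": 0, "rx": -0.004, "ry": -0.05, "rz": 0},
    {"tx": 0, "ty": 0, "tz": 0, "rx": -0.008, "ry": -0.11, "rz": 0},
    {"tx": 0, "ty": 0, "tz": 0, "rx": -0.012, "ry": -0.17, "rz": 0},
    {"tx": 0, "ty": 0, "tz": 0, "rx": -0.016, "ry": -0.23, "rz": 0},
    {"tx": 0, "ty": 0, "tz": 0, "rx": -0.019, "ry": -0.28, "rz": 0},
    {"tx": 0, "ty": 0, "tz": 0, "rx": -0.021, "ry": -0.31, "rz": 0},
    {"tx": 0, "ty": 0, "tz": 0, "rx": -0.022, "ry": -0.33, "rz": 0},
    {"tx": 0, "ty": 0, "tz": 0, "rx": -0.023, "ry": -0.34, "rz": 0},
    {"tx": 0, "ty": 0, "tz": 0, "rx": -0.023, "ry": -0.34, "rz": 0},
    {"tx": 0, "ty": 0, "tz": 0, "rx": -0.023, "ry": -0.34, "rz": 0},
  ],
)

```text
time: 18.55
tcp_pos: [0.5192, -0.1449, 0.1602]
ee_rot: [[-0.997, 0.072, -0.001], [0.072, 0.997, -0.0], [0.001, -0.0, -1.0]]
wrist_force: [-0.4, -0.3, -3.8]
opening: 0.509
finger_force: 64.8
```

```bash
python3 tq.py
```

```text
19.3 [-0.198 -0.013  0.214  0.297 -0.014 -0.211 -0.132  0.221  0.256 -0.149
 -0.239  0.067  0.254 -0.066 -0.205 -0.033] mean 0.0032 fit [ 2.7000e-02 -2.0900e-01 -1.3300e-01  2.7387e+01] 0.062
[-0.5 -0.3 -0.3 -0.4 -0.4 -0.3 -0.2 -0.1 -0.1 -0.1 -0.  -0.   0.  -0.
  0.  -0. ]
```

The sign agrees with a loose ball, but the ringing blurs the size. I'll read with the valve held slightly tilted each way, so a ball would be pinned at an end.

Call:
send_rows(
  motion=[
    {"tx": 0, "ty": 0, "tz": 0, "rx": 0.006, "ry": 0.09, "rz": 0},
    {"tx": 0, "ty": 0, "tz": 0, "rx": 0.01, "ry": 0.15, "rz": 0},
    {"tx": 0, "ty": 0, "tz": 0, "rx": 0.01, "ry": 0.15, "rz": 0},
    {"tx": 0, "ty": 0, "tz": 0, "rx": 0.01, "ry": 0.15, "rz": 0},
    {"tx": 0, "ty": 0, "tz": 0, "rx": 0.01, "ry": 0.15, "rz": 0},
    {"tx": 0, "ty": 0, "tz": 0, "rx": 0.01, "ry": 0.15, "rz": 0},
  ],
)

```text
time: 20.1
tcp_pos: [0.519, -0.145, 0.1606]
ee_rot: [[-0.986, 0.072, -0.149], [0.071, 0.997, 0.01], [0.149, -0.0, -0.989]]
wrist_force: [0.3, -0.1, -3.7]
opening: 0.506
finger_force: 64.9
```

```bash
python3 tq.py
```

```text
20.85 [-0.234 -0.359 -0.163 -0.012 -0.237 -0.385 -0.2   -0.066 -0.217 -0.45
 -0.167 -0.027 -0.268 -0.422 -0.157  0.002] mean -0.21 fit [-2.100e-01 -2.500e-02 -1.910e-01  3.153e+01] 0.025
[-148.7 -148.8 -149.  -149.1 -149.1 -149.2 -149.4 -149.3 -149.4 -149.4
 -149.5 -149.5 -149.4 -149.5 -149.5 -149.5]
```

Call:
send_rows(
  motion=[
    {"tx": 0, "ty": 0, "tz": 0, "rx": -0.007, "ry": -0.1, "rz": 0},
    {"tx": 0, "ty": 0, "tz": 0, "rx": -0.014, "ry": -0.2, "rz": 0},
    {"tx": 0, "ty": 0, "tz": 0, "rx": -0.02, "ry": -0.3, "rz": 0},
    {"tx": 0, "ty": 0, "tz": 0, "rx": -0.02, "ry": -0.3, "rz": 0},
    {"tx": 0, "ty": 0, "tz": 0, "rx": -0.02, "ry": -0.3, "rz": 0},
    {"tx": 0, "ty": 0, "tz": 0, "rx": -0.02, "ry": -0.3, "rz": 0},
    {"tx": 0, "ty": 0, "tz": 0, "rx": -0.02, "ry": -0.3, "rz": 0},
  ],
)

```text
time: 21.78
tcp_pos: [0.5195, -0.145, 0.1602]
ee_rot: [[-0.986, 0.072, 0.148], [0.071, 0.997, -0.01], [-0.149, 0.0, -0.989]]
wrist_force: [-0.2, 0.6, -4.1]
opening: 0.507
finger_force: 64.9
```

```bash
python3 tq.py
```

```text
22.525 [0.14  0.196 0.293 0.006 0.387 0.05  0.327 0.049 0.309 0.054 0.275 0.167
 0.208 0.241 0.045 0.306] mean 0.1907 fit [ 1.8700e-01 -1.4000e-02 -1.7200e-01  5.7308e+01] 0.033
[148.5 148.7 148.8 148.9 149.1 149.1 149.2 149.3 149.4 149.4 149.4 149.4
 149.5 149.5 149.5 149.5]
```

```bash
cat > tq.py <<'E'
from h import *
import json
n=np.array([.068,.998,0]); M=[];J=[];F=[]
for i in range(20):
    s=manip.sense(); M.append(float(s['torque']@n)); J.append(s['joint_efforts']); F.append(s['wrist_force']); vision.grab_frame('top')
print(round(s['time'],2),'M mean',np.mean(M).round(3),'med',np.median(M).round(3),'std',np.std(M).round(3)); J=np.array(J)
print('J',J.mean(0).round(3),J.std(0).round(3),'F',np.mean(F,0).round(2)); print(s['joint_positions'].round(3))
E
```

Call:
send_rows(
  motion=[
    {"tx": 0, "ty": 0, "tz": 0, "rx": -0.007, "ry": -0.1, "rz": 0},
    {"tx": 0, "ty": 0, "tz": 0, "rx": -0.014, "ry": -0.2, "rz": 0},
    {"tx": 0, "ty": 0, "tz": 0, "rx": -0.014, "ry": -0.2, "rz": 0},
    {"tx": 0, "ty": 0, "tz": 0, "rx": -0.007, "ry": -0.1, "rz": 0},
    {"tx": 0, "ty": 0, "tz": 0, "rx": 0, "ry": 0, "rz": 0},
    {"tx": 0, "ty": 0, "tz": 0, "rx": 0.005, "ry": 0.07, "rz": 0},
    {"tx": 0, "ty": 0, "tz": 0, "rx": 0.008, "ry": 0.12, "rz": 0},
    {"tx": 0, "ty": 0, "tz": 0, "rx": 0.01, "ry": 0.15, "rz": 0},
    {"tx": 0, "ty": 0, "tz": 0, "rx": 0.01, "ry": 0.15, "rz": 0},
    {"tx": 0, "ty": 0, "tz": 0, "rx": 0.01, "ry": 0.15, "rz": 0},
  ],
)

```text
time: 23.82
tcp_pos: [0.519, -0.1451, 0.1603]
ee_rot: [[-0.997, 0.072, 0.0], [0.072, 0.997, 0.0], [-0.0, 0.0, -1.0]]
wrist_force: [0.1, -0.1, -3.2]
opening: 0.504
finger_force: 65.0
```

```bash
python3 tq.py
```

```text
24.77 M mean -0.067 med -0.068 std 0.032
J [-1.2000e-02 -4.6929e+01  5.1480e+00 -3.7069e+01  2.7000e-02  6.7000e-02
 -0.0000e+00] [0.039 0.186 0.042 0.074 0.006 0.005 0.001] F [ 0.09 -0.11 -3.45]
[-15.268  13.34   29.653 105.086  -7.333  63.465 102.894]
```

Call:
send_rows(
  motion=[
    {"tx": 0, "ty": 0, "tz": 0, "rx": 0.006, "ry": 0.1, "rz": 0},
    {"tx": 0, "ty": 0, "tz": 0, "rx": 0.014, "ry": 0.2, "rz": 0},
    {"tx": 0, "ty": 0, "tz": 0, "rx": 0.02, "ry": 0.3, "rz": 0},
    {"tx": 0, "ty": 0, "tz": 0, "rx": 0.024, "ry": 0.36, "rz": 0},
    {"tx": 0, "ty": 0, "tz": 0, "rx": 0.024, "ry": 0.36, "rz": 0},
    {"tx": 0, "ty": 0, "tz": 0, "rx": 0.024, "ry": 0.36, "rz": 0},
    {"tx": 0, "ty": 0, "tz": 0, "rx": 0.02, "ry": 0.3, "rz": 0},
    {"tx": 0, "ty": 0, "tz": 0, "rx": 0.013, "ry": 0.2, "rz": 0},
    {"tx": 0, "ty": 0, "tz": 0, "rx": 0.006, "ry": 0.1, "rz": 0},
    {"tx": 0, "ty": 0, "tz": 0, "rx": 0, "ry": 0.03, "rz": 0},
  ],
)

```text
time: 26.08
tcp_pos: [0.5186, -0.1451, 0.161]
ee_rot: [[-0.997, 0.072, -0.025], [0.072, 0.997, 0.001], [0.025, -0.001, -1.0]]
wrist_force: [0.8, 0.7, -4.0]
opening: 0.507
finger_force: 65.5
```

Call:
send_rows(
  motion=[
    {"tx": 0, "ty": 0, "tz": 0, "rx": 0, "ry": -0.03, "rz": 0},
    {"tx": 0, "ty": 0, "tz": 0, "rx": 0, "ry": -0.03, "rz": 0},
    {"tx": 0, "ty": 0, "tz": 0, "rx": 0, "ry": -0.03, "rz": 0},
    {"tx": 0, "ty": 0, "tz": 0, "rx": 0, "ry": -0.03, "rz": 0},
  ],
)

```text
time: 26.58
tcp_pos: [0.5194, -0.145, 0.1601]
ee_rot: [[-0.997, 0.072, -0.001], [0.072, 0.997, -0.0], [0.001, -0.0, -1.0]]
wrist_force: [0.5, -0.2, -3.7]
opening: 0.506
finger_force: 65.4
```

```bash
python3 tq.py
```

```text
27.52 M mean 0.037 med 0.06 std 0.206
J [-2.0000e-03 -4.6979e+01  5.2450e+00 -3.7126e+01  1.4000e-02 -4.0000e-03
  0.0000e+00] [0.007 0.113 0.017 0.021 0.002 0.007 0.   ] F [-0.07  0.14 -3.44]
[-15.605  13.369  30.045 105.101  -7.444  63.47  102.99 ]
```

After the two rocks the level moment reads −0.067 against +0.037 N·m, and joint 6 effort agrees, so valve 2 has the loose ball. I'll carry it over the holder.

Call:
send_rows(
  motion=[
    {"tx": -1, "ty": 25, "tz": 10, "rx": 0, "ry": 0, "rz": 0.05},
    {"tx": -2, "ty": 65, "tz": 10, "rx": 0, "ry": 0, "rz": 0.12},
    {"tx": -3, "ty": 110, "tz": 10, "rx": 0, "ry": 0, "rz": 0.2},
    {"tx": -4, "ty": 155, "tz": 10, "rx": 0, "ry": 0, "rz": 0.28},
    {"tx": -5, "ty": 200, "tz": 10, "rx": 0, "ry": 0, "rz": 0.36},
    {"tx": -6, "ty": 245, "tz": 5, "rx": 0, "ry": 0, "rz": 0.44},
    {"tx": -7, "ty": 285, "tz": -10, "rx": 0, "ry": 0, "rz": 0.51},
    {"tx": -7, "ty": 312, "tz": -25, "rx": 0, "ry": 0, "rz": 0.552},
    {"tx": -7, "ty": 312, "tz": -30, "rx": 0, "ry": 0, "rz": 0.552},
    {"tx": -7, "ty": 312, "tz": -30, "rx": 0, "ry": 0, "rz": 0.552},
  ],
)

```text
time: 28.82
tcp_pos: [0.5121, 0.166, 0.1299]
ee_rot: [[-0.888, -0.461, -0.001], [-0.461, 0.888, -0.001], [0.001, -0.001, -1.0]]
wrist_force: [-0.1, -0.2, -3.5]
opening: 0.509
finger_force: 65.4
```

Call:
send_rows(
  motion=[
    {"tx": 0, "ty": 0, "tz": 0, "rx": 0, "ry": 0, "rz": 0},
    {"tx": 0, "ty": 0, "tz": 0, "rx": 0, "ry": 0, "rz": 0},
    {"tx": 0, "ty": 0, "tz": 0, "rx": 0, "ry": 0, "rz": 0},
  ],
)

```text
time: 29.2
tcp_pos: [0.5124, 0.1667, 0.1307]
ee_rot: [[-0.887, -0.461, 0.0], [-0.461, 0.887, 0.0], [-0.0, 0.0, -1.0]]
wrist_force: [-0.8, 0.2, -3.9]
opening: 0.507
finger_force: 65.4
```

```bash
python3 - <<'E'
from h import *
import pickle
s,f=wrist(); pickle.dump((s,f),open('w5.pkl','wb')); save(f,'w5.png'); print(s['time'],s['tcp_pos'],s['ee_rot'][:,0],np.degrees(np.arctan2(-s['ee_rot'][1,0],-s['ee_rot'][0,0])))
c=grab('scene'); pickle.dump(c,open('c5.pkl','wb'))
E
```

```text
29.2 [0.51236081 0.16669044 0.13065259] [-8.87238768e-01 -4.61310238e-01 -4.83308210e-04] 27.471690582749748
```

View pics/w5.png

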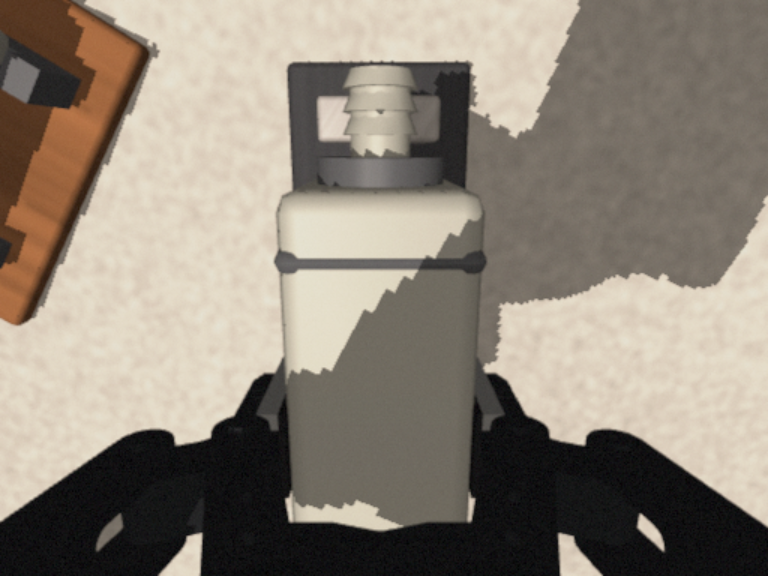

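The valve and holder line up: the valve spigot is centred at column 380, the stop block (318–440, rows 96–142) at 379, and the base end (290–470, row 64) at 380. Next I'll compute the offset along the holder.

```bash
python3 - <<'E'
from h import *
import pickle
s,f=pickle.load(open('w5.pkl','rb'))
g=lambda x,y,z:1000*ray(f,(x+.5)/1.5-.5,(y+.5)/1.5-.5,z)[:2]
a=np.radians(27.47); e=np.array([np.cos(a),np.sin(a)]); n=np.array([-e[1],e[0]]); p=1000*s['tcp_pos'][:2]
for k,q in {'base end':(380,64,.012),'baseL':(290,64,.012),'baseR':(470,64,.012),'baseL2':(292,170,.012),'stop back':(379,96,.058),'stop face':(379,142,.058),'stopL':(318,142,.058),'stopR':(440,142,.058),'band':(380,264,.1457),'bandL':(279,264,.1457),'bandR':(482,264,.1457),'block end':(380,190,.1457-.003)}.items():
    w=g(*q)-p; print(k,(w@e).round(1),(w@n).round(1))
E
```

```text
base end -103.9 -0.0
baseL -103.9 -38.8
baseR -104.0 38.8
baseL2 -59.5 -40.0
stop back -86.7 -0.4
stop face -71.1 -0.4
stopL -71.1 -22.5
stopR -71.1 21.6
band -45.5 -0.1
bandL -45.5 -21.2
bandR -45.5 21.2
block end -60.5 -0.1
```

Call:
send_rows(
  motion=[
    {"tx": 0, "ty": 0, "tz": -15, "rx": 0, "ry": 0, "rz": 0},
    {"tx": 0, "ty": 0, "tz": -30, "rx": 0, "ry": 0, "rz": 0},
    {"tx": 0, "ty": 0, "tz": -42, "rx": 0, "ry": 0, "rz": 0},
    {"tx": 0, "ty": 0, "tz": -48, "rx": 0, "ry": 0, "rz": 0},
    {"tx": 0, "ty": 0, "tz": -49, "rx": 0, "ry": 0, "rz": 0},
    {"tx": 0, "ty": 0, "tz": -49, "rx": 0, "ry": 0, "rz": 0},
  ],
)

```text
time: 30.05
tcp_pos: [0.5124, 0.1671, 0.0816]
ee_rot: [[-0.887, -0.462, 0.0], [-0.462, 0.887, 0.0], [-0.001, 0.0, -1.0]]
wrist_force: [0.7, 1.4, -3.9]
opening: 0.508
finger_force: 65.4
```

Call:
send_rows(
  motion=[
    {"tx": 3, "ty": 1.5, "tz": 0, "rx": 0, "ry": 0, "rz": 0},
    {"tx": 6, "ty": 3.1, "tz": 0, "rx": 0, "ry": 0, "rz": 0},
    {"tx": 9, "ty": 4.7, "tz": 0, "rx": 0, "ry": 0, "rz": 0},
    {"tx": 12, "ty": 6.2, "tz": 0, "rx": 0, "ry": 0, "rz": 0},
    {"tx": 15, "ty": 7.8, "tz": 0, "rx": 0, "ry": 0, "rz": 0},
    {"tx": 17.7, "ty": 9.2, "tz": 0, "rx": 0, "ry": 0, "rz": 0},
    {"tx": 17.7, "ty": 9.2, "tz": 0, "rx": 0, "ry": 0, "rz": 0},
    {"tx": 17.7, "ty": 9.2, "tz": 0, "rx": 0, "ry": 0, "rz": 0},
    {"tx": 17.7, "ty": 9.2, "tz": 0, "rx": 0, "ry": 0, "rz": 0},
  ],
)

```text
time: 31.18
tcp_pos: [0.5294, 0.176, 0.0812]
ee_rot: [[-0.887, -0.462, -0.001], [-0.462, 0.887, -0.0], [0.001, 0.0, -1.0]]
wrist_force: [-5.7, -3.6, 0.6]
opening: 0.511
finger_force: 66.1
```

```bash
python3 - <<'E'
from h import *
import pickle
F=[]
for i in range(6):
    s,f=wrist(); F.append(s['wrist_force'])
print(s['time'],s['tcp_pos'],np.mean(F,0)); pickle.dump((s,f),open('w6.pkl','wb')); save(f,'w6.png')
a=np.radians(27.47); e=np.array([np.cos(a),np.sin(a),0]); print('along',np.mean(F,0)@e,(s['tcp_pos']-[.51236,.16669,0])@e)
E
```

```text
31.425 [0.52936991 0.17596853 0.08121226] [-6.26062654 -2.54478467  1.02498925]
along -6.728625182415264 0.019372124838815213
```

View pics/w6.png

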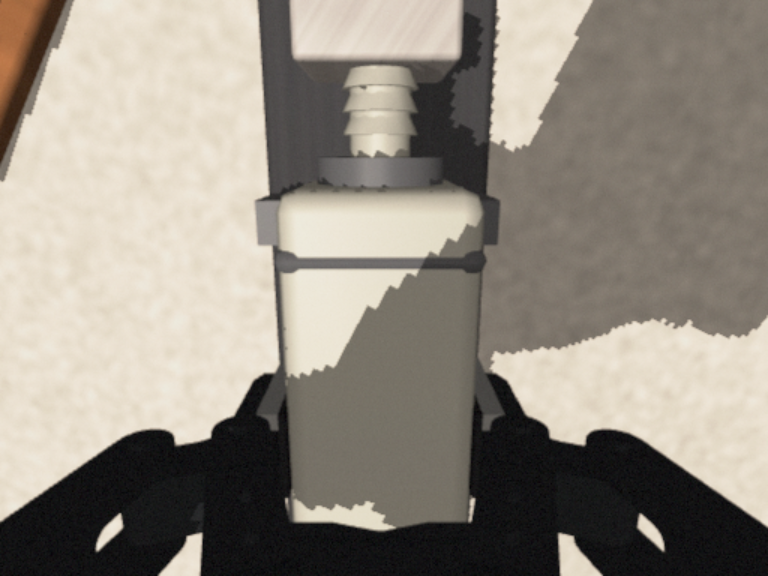

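The spigot sits just in front of the stop (face at row 62), and 6.7 N of spring force puts the middle at about +4 mm. The holder centre is at column 377.5 against 380 for the valve, so I'll shift 1 mm while lowering.

Call:
send_rows(
  motion=[
    {"tx": 0.5, "ty": -0.9, "tz": -2, "rx": 0, "ry": 0, "rz": 0},
    {"tx": 0.5, "ty": -0.9, "tz": -5, "rx": 0, "ry": 0, "rz": 0},
    {"tx": 0.5, "ty": -0.9, "tz": -8, "rx": 0, "ry": 0, "rz": 0},
    {"tx": 0.5, "ty": -0.9, "tz": -11, "rx": 0, "ry": 0, "rz": 0},
    {"tx": 0.5, "ty": -0.9, "tz": -14, "rx": 0, "ry": 0, "rz": 0},
    {"tx": 0.5, "ty": -0.9, "tz": -17, "rx": 0, "ry": 0, "rz": 0},
    {"tx": 0.5, "ty": -0.9, "tz": -19, "rx": 0, "ry": 0, "rz": 0},
    {"tx": 0.5, "ty": -0.9, "tz": -20, "rx": 0, "ry": 0, "rz": 0},
    {"tx": 0.5, "ty": -0.9, "tz": -20, "rx": 0, "ry": 0, "rz": 0},
    {"tx": 0.5, "ty": -0.9, "tz": -20, "rx": 0, "ry": 0, "rz": 0},
  ],
)

```text
time: 32.72
tcp_pos: [0.5298, 0.1749, 0.061]
ee_rot: [[-0.887, -0.462, -0.002], [-0.462, 0.887, -0.001], [0.002, 0.0, -1.0]]
wrist_force: [-5.8, -3.3, -0.4]
opening: 0.505
finger_force: 66.3
```

Call:
send_rows(
  motion=[
    {"tx": 0, "ty": 0, "tz": 0, "rx": 0, "ry": 0, "rz": 0},
    {"tx": 0, "ty": 0, "tz": 0, "rx": 0, "ry": 0, "rz": 0},
  ],
)

```text
time: 32.98
tcp_pos: [0.5299, 0.1749, 0.061]
ee_rot: [[-0.887, -0.462, -0.002], [-0.462, 0.887, -0.001], [0.002, 0.0, -1.0]]
wrist_force: [-5.2, -2.7, 1.0]
opening: 0.511
finger_force: 66.3
```

Call:
send_rows(
  motion=[
    {"tx": 0, "ty": 0, "tz": 0, "rx": 0, "ry": 0, "rz": 0},
    {"tx": 0, "ty": 0, "tz": 0, "rx": 0, "ry": 0, "rz": 0},
    {"tx": 0, "ty": 0, "tz": 0, "rx": 0, "ry": 0, "rz": 0},
    {"tx": 0, "ty": 0, "tz": 0, "rx": 0, "ry": 0, "rz": 0},
    {"tx": 0, "ty": 0, "tz": 0, "rx": 0, "ry": 0, "rz": 0},
    {"tx": 0, "ty": 0, "tz": 0, "rx": 0, "ry": 0, "rz": 0},
  ],
  jaw=-1,
)

```text
time: 33.72
tcp_pos: [0.5304, 0.1753, 0.0613]
ee_rot: [[-0.887, -0.462, -0.0], [-0.462, 0.887, 0.0], [-0.0, 0.0, -1.0]]
wrist_force: [-0.2, -0.1, 0.1]
opening: 0.998
finger_force: 0.0
```

Call:
send_rows(
  motion=[
    {"tx": 0, "ty": 0, "tz": 10, "rx": 0, "ry": 0, "rz": 0},
    {"tx": 0, "ty": 0, "tz": 30, "rx": 0, "ry": 0, "rz": 0},
    {"tx": 0, "ty": 0, "tz": 60, "rx": 0, "ry": 0, "rz": 0},
    {"tx": 0, "ty": 0, "tz": 100, "rx": 0, "ry": 0, "rz": 0},
    {"tx": 20, "ty": 10, "tz": 140, "rx": 0, "ry": 0, "rz": 0},
    {"tx": 40, "ty": 20, "tz": 180, "rx": 0, "ry": 0, "rz": 0},
    {"tx": 53, "ty": 28, "tz": 210, "rx": 0, "ry": 0, "rz": 0},
    {"tx": 53, "ty": 28, "tz": 210, "rx": 0, "ry": 0, "rz": 0},
    {"tx": 53, "ty": 28, "tz": 210, "rx": 0, "ry": 0, "rz": 0},
    {"tx": 53, "ty": 28, "tz": 210, "rx": 0, "ry": 0, "rz": 0},
  ],
)

```text
time: 34.98
tcp_pos: [0.5827, 0.2029, 0.2705]
ee_rot: [[-0.887, -0.462, -0.002], [-0.462, 0.887, -0.001], [0.002, 0.0, -1.0]]
wrist_force: [-0.9, -0.2, -0.4]
opening: 1.001
finger_force: 0.0
```

```bash
python3 - <<'E'
from h import *
import pickle
s,f=wrist(); pickle.dump((s,f),open('w7.pkl','wb')); c=grab('scene')
a=cv2.resize(f['pixels'][0:280,130:380],None,fx=1.8,fy=1.8); b=cv2.resize(c['pixels'][130:200,250:345],None,fx=3.5,fy=3.5,interpolation=cv2.INTER_CUBIC)
im=np.zeros((504,450+b.shape[1],3),np.uint8); im[:,:450]=a; im[:b.shape[0],450:]=b; cv2.imwrite('pics/fin.png',im[:,:,::-1]); print(im.shape,s['time'],s['tcp_pos'])
E
```

```text
(504, 782, 3) 34.975 [0.58267606 0.20293332 0.27045692]
```

View pics/fin.png

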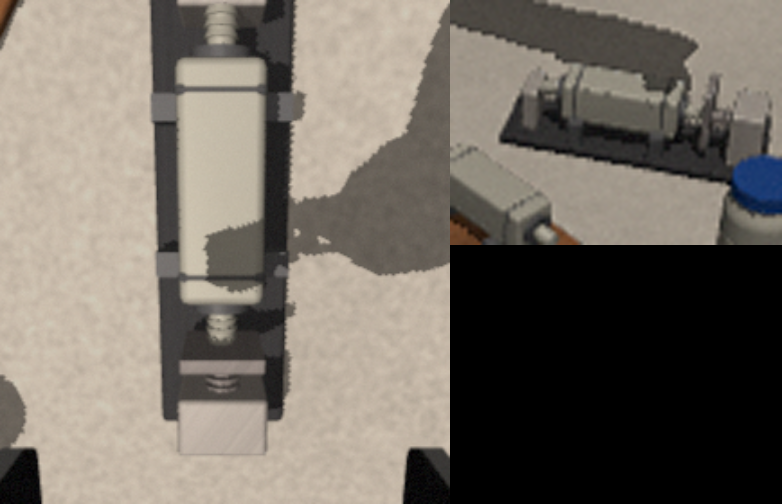

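The valve lies level between the saddles, with its tail at the stop (218,5) and its nose on the plunger plate (221,345). A quick numeric check before I hand in.

```bash
python3 - <<'E'
from h import *
import pickle
s,f=pickle.load(open('w7.pkl','rb'))
g=lambda x,y,z:1000*ray(f,129.5+(x+.5)/1.8,(y+.5)/1.8-.5,z)[:2]
a=np.radians(27.47); e=np.array([np.cos(a),np.sin(a)]); n=np.array([-e[1],e[0]]); p=np.array([525.9,173.9])
for k,q in {'band1':(221,88.5,.076),'band2':(221,277.5,.076),'b1L':(177,88,.076),'b1R':(265,88,.076),'b2L':(180,277,.076),'b2R':(263,277,.076),'s1L':(151,107,.04),'s1R':(299,107,.04),'s2L':(156,264,.04),'s2R':(288,264,.04),'plate top front':(221,361,.09),'house front':(221,402,.074)}.items():
    w=g(*q)-p; print(k,(w@e).round(1),(w@n).round(1))
E
```

```text
band1 -46.8 -1.0
band2 43.6 -0.9
b1L -47.0 -21.9
b1R -47.1 20.0
b2L 43.4 -22.0
b2R 43.3 20.8
s1L -42.5 -38.4
s1R -42.6 40.8
s2L 41.5 -38.1
s2R 41.4 37.4
plate top front 84.5 -0.8
house front 112.7 -0.8
```

```bash
python3 -c "
from workcell import manip
print(manip.close_job())"
```

```text
the job is handed in; nothing more can be done
None
```

Valve 2 had the loose ball (level moment −0.067 against +0.037 N·m after rocking each way); it is clamped and seated in the holder, valves 1 and 3 were never lifted, and the job was handed in at about 35 s.

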